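# Hang the calibration weight on the load cell hook inside its cabinet

## Task

The load cell in the small clear-sided cabinet is to be calibrated. Pick up the brass weight with the red grip, bring it down through the yellow-edged opening in the cabinet's top without touching the frame of that opening, and hang it by its wire loop on the hook inside, so that it hangs still and free. Leave the steel weight with the blue grip where it stands.

Things in the scene. Friction and masses are not known exactly. Their poses are not given: they have to be found in the camera images.
- brass_weight: Loose upright weight, 0.14-0.24 kg. Origin: centre of underside, z up. Brass disc 44 mm wide, 20 high; on it a 6 mm wire loop in the weight's y-z plane, side wires at y +-19, gabled: window 32 mm wide, z 20 to 61 at the sides, 76 at the middle, passed through along x; neck z 80-105; red grip block 16 (x) by 26 (y) mm, z 105-160: grip this. Half a turn makes no difference.
- steel_weight: Bystander of the same shape and size as the brass weight, with a bright steel disc and a blue grip; it stays where it stands. Origin: centre of its underside, z up.
- port_frame: Frame of the opening in the flat top (180 mm along x, 124 along y) of the fixed cabinet, 125 mm above the desk. Origin: centre of the opening, level with the top surface, z up, x to the cabinet's back. The yellow-edged opening reaches 70 mm either way along x and 40 mm along y; the frame is 4 mm thick. Not to be touched.
- hook: Dark hook in the cabinet: level rod, 7 mm thick, pointing along its -x. Origin: on the rod's top where the loop hangs, 30 mm +x of the opening's centre and 20 mm below the top surface; z up. Upturned tip: front face at x -25.5, top at z +12. Behind, a block from x +20, 36 wide, z -22 to +8. Hung, the weight's underside is at z -75 (14 mm above the cabinet floor), grip standing out on top.
Things that resemble listed ones, but are neither listed nor needed, are in the scene too. There is more than one size of the brass_weight; the one meant has the size given above.

How it is judged:
By the outcome, as a careful person would: the job done as asked, in the order asked, and still so for the second after the job is handed in, with the robot touching nothing.
It also fails if it takes over 38 s, if anything falls off the work surface, if the arm or the gripper's body presses on something with over 40 N, if the wrist force passes 120 N, or if a joint passes its speed limit or range.

## Robot

A 6-joint arm with a two-finger parallel gripper is mounted at the origin on a cart in front of the work surface, level with it; the furniture and walls round the work are solid. World frame = base frame: x ahead of the robot, y to its left, z up, the work surface at z = 0. Lengths are in m, angles in rad, forces in N, time in s.
With the tool pointing down it reaches from about 0.375 to 0.9 m from the base axis. Payload 3.1 kg.
Tool frame: the origin (TCP) lies between the finger pads; the fingertips stand 8 mm ahead of it and the grasp point (between the pads) lies 11 mm behind it; z points along the fingers, y is the line along which they close (so a half turn about z gives the same grasp; the last joint's range is limited). The gripper opens to 87 mm and grips with 3 to 60 N. Pads are 19 mm wide; open, the fingers measure 117 mm over their backs; the gripper's body (75 mm by 190 mm) begins 51 mm behind the grasp point.
Start: joints at [-1.327, 0.527, 1.433, -0, 1.181, -0.178], TCP at [0.256, -0.57, 0.231] pointing down, gripper open.
Joint ranges: [-3.08, 3.08], [-0.75, 2.2], [0.22, 2.44], [-1.43, 4.57], [0, 2.65], [-2.85, 2.85]. Speed limits (rad/s): [2.79, 2.79, 3.14, 3.14, 3.14, 3.14].

## Interface

Orientations are given as a unit quaternion [x, y, z, w].
In Python, from rig import robot, vision, job gives the robot as it stands.
- The arm moves only by the shell command python3 -m handwheel 'ROWS' [OPENING] [FORCE]. ROWS is JSON, a list of rows, each a list of 4 numbers: the shift along the tool's x, y, z as a fraction of full scale, then the turn about the tool's z as a fraction of full scale. A call has 1 to 20 rows; each row is the pose to reach, as a shift and turn from the pose commanded when the call began, along the tool's axes at that moment, turning the shorter way round; what a row does not reach only later rows make up. Full scale, the value 1, is 300 mm for a shift and 2 pi rad for a turn. A row lasts 1/12 s, in which the tool goes at most 41.7 mm and 7.16 degrees, less where a joint would pass 70% of its speed; a pose out of reach is approached as far as the arm can. A call with a number of a shift or a turn outside -1 to 1 is refused whole. A call with a gripper value outside its range is refused whole. OPENING is the opening in per cent of the stroke, from 0 (shut) to 100 (fully open), set as the call begins (- or left out, the last holds). The fingers move at their own pace and stop on an object; FORCE is the grip in N (left out, the last holds). Time passes only in rows, so rows that repeat a pose let the fingers close. It gives the time, the measured TCP pose, the force, the opening and the grip force at its end, in the units of the state.
- robot.get_obs(): the state, without advancing time (a new reading comes with each control period).
- vision.camera(name): name is "scene" or "top"; returns a dict with "frame" (480x640x3 uint8, red, green, blue), "K" (3x3 intrinsics, pixels), "cam_to_world" (4x4, takes a point from camera to world coordinates). Camera axes: x right, y down, z forward; pixel columns grow to the right and rows downward; lengths in m; the calibration is good to about 2 mm. A picture is of the moment at which its call begins. There is no depth.
- job.hand_in(): hands the job in; it is judged then, once.
Trained networks look in the newest picture that a camera, given by its name, has taken for a name from the list of things; names that differ only in an ending like _2 or _b are one class to them, and where a whole thing is asked for, a point or a joint stands for the part that bears it (a point fixed in the world has none). Each returns a list of dicts, best first, with "conf" (0 to 1); they miss things now and then, are a little off and sometimes report something else, mostly with a low value. They report only what shows in the picture. A call takes as long as a camera call. They do not tell look-alikes from the thing itself.
- vision.look_for(camera, label): "point" ([row, column] in pixels, amid what is visible of it).
- vision.outline_of(camera, label): "mask" (480x640 bool, what is visible of it) and "point" ([row, column] in pixels, amid what is visible of it).
The state is a dict: "time": time; "q": joint angles; "joint_velocities": joint speeds; "joint_torque": joint torques, N m; "position": TCP position; "tool_rot": TCP orientation; "ft_force": force on the tool from outside, world axes, zero at the start; "moment": the same for the moment, N m; "grip_width": finger opening in m; "grip_force": force on a finger pad.
Only numpy, scipy, OpenCV 4.12 (cv2) and the standard library are available. Lean on these libraries where they do the work, as an engineer would, in place of code of your own. Each camera call takes 0.05 s, during which the arm holds its last target. There are 200 camera calls.

## Working session

There is one attempt and no reset: what is moved stays moved. The work goes in short steps, Python scripts to look and compute and a shell command to move; the robot and the scene stay as the last step left them, time stands still between calls to the robot, and variables do not carry over. Pictures are saved under pics/ and viewed, at most 11 in all, crops included, and the job is handed in when it is done.

```bash
mkdir -p pics; cat > h.py <<'E'
import numpy as np, cv2
from rig import robot, vision, job
def ray(c,px):
    K=np.array(c["K"]);T=np.array(c["cam_to_world"])
    d=T[:3,:3]@np.linalg.solve(K,[px[1],px[0],1.]);return T[:3,3],d
def atz(c,px,z):
    o,d=ray(c,px);return o+d*(z-o[2])/d[2]
def proj(c,p):
    T=np.array(c["cam_to_world"]);q=np.array(c["K"])@(T[:3,:3].T@(np.asarray(p)-T[:3,3]));return q[1]/q[2],q[0]/q[2]
def save(c,n): cv2.imwrite("pics/"+n,c["frame"][:,:,::-1])
E
python3 - <<'E'
from h import *
np.set_printoptions(precision=4,suppress=True)
for n in("scene","top"):
    c=vision.camera(n);save(c,n+"0.png");print(n,np.array(c["cam_to_world"]),c["K"])
    for l in("brass_weight","steel_weight","port_frame","hook"):
        print(l,[(np.round(o["point"]),round(o["conf"],2)) for o in vision.look_for(n,l)])
print(robot.get_obs())
E
```

```text
scene [[-0.7132 -0.5268  0.4624 -0.015 ]
 [-0.7008  0.5205 -0.4879  0.5148]
 [ 0.0164 -0.672  -0.7404  0.9366]
 [ 0.      0.      0.      1.    ]] [[584.436    0.     326.3865]
 [  0.     584.436  237.7415]
 [  0.       0.       1.    ]]
brass_weight [(array([275., 389.]), 0.95), (array([247., 361.]), 0.68), (array([207., 421.]), 0.64)]
steel_weight [(array([191., 405.]), 0.67)]
port_frame [(array([306., 212.]), 0.55)]
hook [(array([274., 209.]), 0.57)]
top [[-0.0073 -0.9933  0.1152  0.3952]
 [-0.9999  0.0063 -0.0095 -0.0177]
 [ 0.0087 -0.1152 -0.9933  0.9668]
 [ 0.      0.      0.      1.    ]] [[460.0488   0.     327.6797]
 [  0.     460.0488 239.3263]
 [  0.       0.       1.    ]]
brass_weight [(array([251., 363.]), 0.77), (array([294., 359.]), 0.66), (array([291., 415.]), 0.62)]
steel_weight [(array([239., 458.]), 0.58)]
port_frame [(array([223., 192.]), 0.94)]
hook [(array([194., 219.]), 0.8)]
{'time': 0.5, 'q': array([-1.3275,  0.5275,  1.4327,  0.    ,  1.1814, -0.1785]), 'joint_velocities': array([ 0.0017, -0.0003, -0.0011,  0.0004, -0.0003,  0.0018]), 'joint_torque': array([ -0.0009, -43.9602, -17.679 ,   0.0633,   0.0515,  -0.    ]), 'position': array([ 0.2559, -0.5702,  0.2305]), 'tool_rot': array([ 0.9778,  0.2093,  0.    , -0.    ]), 'ft_force': array([0.4657, 0.3594, 0.0409]), 'moment': array([-0.0124,  0.0111, -0.0096]), 'grip_force': 0.0, 'grip_width': 0.08711928811707755}
```

View pics/scene0.png

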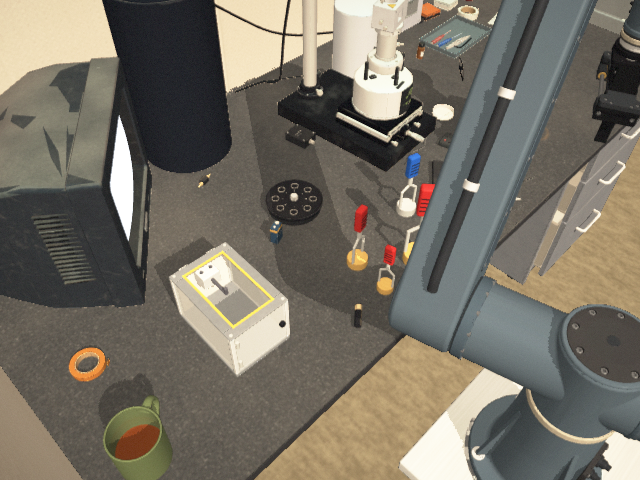

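View pics/top0.png

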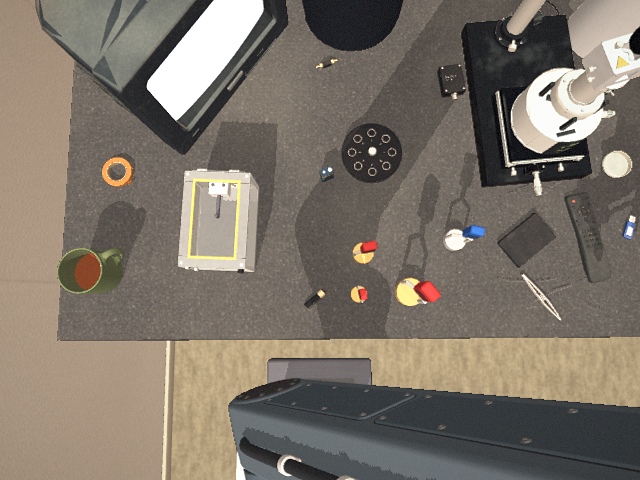

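Both views show three red-gripped weights: middle-sized at top (row 253, col 363), small at (294, 359), and large at (291, 415). The blue one is at (239, 458), and the cabinet is at (220, 217) with its hook at the image-top end. Next I'll measure sizes and poses with a silhouette fit.

```bash
cat >> h.py <<'E'
def box(x0,x1,y0,y1,z0,z1): return np.array([[x,y,z] for x in(x0,x1) for y in(y0,y1) for z in(z0,z1)])/1e3
a=np.linspace(0,2*np.pi,24)
PARTS=[np.array([[22*np.cos(t),22*np.sin(t),z] for t in a for z in(0,20)])/1e3,
 box(-3,3,-22,-16,20,62),box(-3,3,16,22,20,62),
 np.vstack([box(-3,3,-22,-16,61,65),box(-3,3,-3,3,76,82)]),np.vstack([box(-3,3,16,22,61,65),box(-3,3,-3,3,76,82)]),
 box(-4,4,-4,4,80,105),box(-8,8,-13,13,105,160)]
def render(c,x,y,yaw,s=1,z=0):
    R=np.array([[np.cos(yaw),-np.sin(yaw),0],[np.sin(yaw),np.cos(yaw),0],[0,0,1]])
    m=np.zeros((480,640),np.uint8);T=np.array(c["cam_to_world"])
    for P in PARTS:
        W=s*P@R.T+[x,y,z]; q=(W-T[:3,3])@T[:3,:3]@np.array(c["K"]).T
        uv=np.round(q[:,:2]/q[:,2:]*16).astype(np.int32)
        cv2.fillConvexPoly(m,cv2.convexHull(uv),1,cv2.LINE_8,4)
    return m>0
def iou(a,b): return (a&b).sum()/max(1,(a|b).sum())
def rect(c,z=.125,yel=None):
    h=cv2.cvtColor(c["frame"],cv2.COLOR_RGB2HSV)
    m=cv2.inRange(h,(22,110,110),(35,255,255))
    n,l,s,_=cv2.connectedComponentsWithStats(cv2.dilate(m,np.ones((3,3),np.uint8)))
    return m,l,s
E
python3 - <<'E'
from h import *
from scipy.optimize import differential_evolution as DE
cs={n:vision.camera(n) for n in("scene","top")}
near={"top":(251,363),"scene":(247,361)}
M={}
for n,c in cs.items():
    for l in("brass_weight","steel_weight"):
        for o in vision.outline_of(n,l):
            print(n,l,np.round(o["point"]),round(o["conf"],2),o["mask"].sum())
            if l=="brass_weight" and np.hypot(*(np.array(o["point"])-near[n]))<12: M.setdefault(n,o["mask"])
p=atz(cs["top"],(253,362),.02);print(p)
def cost(v,s): return -sum(iou(M[n],render(cs[n],*v[:3],s)) for n in M)
for s in (.8,.9,1,1.1,1.2):
    r=DE(cost,[(p[0]-.03,p[0]+.03),(p[1]-.03,p[1]+.03),(0,np.pi)],args=(s,),maxiter=40,popsize=10,seed=1);print(s,r.x,r.fun)
    if s==1: best=r.x
np.save("w.npy",best)
for n,c in cs.items():
    m,l,s=rect(c);print(n,s[np.argsort(-s[:,4])][:5].tolist())
    roi=(slice(160,280),slice(170,270)) if n=="top" else (slice(235,345),slice(165,300))
    k=np.argwhere(m[roi]>0)+[roi[0].start,roi[1].start]
    W=np.array([atz(c,q,.125)[:2] for q in k])*1e3
    print(n,cv2.minAreaRect(W.astype(np.float32)))
ims=[]
for n,(r,cc) in {"top":(250,370),"scene":(250,365)}.items():
    f=cs[n]["frame"].copy()[:,:,::-1].copy()
    ct,_=cv2.findContours(render(cs[n],*best).astype(np.uint8),cv2.RETR_LIST,cv2.CHAIN_APPROX_NONE)
    f0=f.copy();cv2.drawContours(f,ct,-1,(255,255,0),1)
    for g in(f0,f): ims.append(cv2.resize(g[r-70:r+50,cc-50:cc+50],None,fx=2.4,fy=2.4))
cab=[cv2.resize(cs["top"]["frame"][160:280,170:270,::-1],None,fx=2.4,fy=2.4),cv2.resize(cs["scene"]["frame"][235:355,175:275,::-1],None,fx=2.4,fy=2.4)]
cv2.imwrite("pics/fit.png",np.vstack([np.hstack(ims[:2]+cab[:1]),np.hstack(ims[2:]+cab[1:])]))
E
```

```text
scene brass_weight [211. 418.] 0.86 626
scene brass_weight [279. 389.] 0.62 545
scene brass_weight [248. 361.] 0.56 835
scene steel_weight [191. 410.] 0.6 753
top brass_weight [254. 365.] 0.91 419
top brass_weight [294. 357.] 0.64 244
top brass_weight [289. 416.] 0.63 933
top brass_weight [221. 191.] 0.24 3161
top steel_weight [236. 459.] 0.89 653
[ 0.47604479 -0.09738377  0.02      ]
0.8 [ 0.47943331 -0.10026136  0.09180778] -1.4101781700330498
0.9 [ 0.47745409 -0.09848251  0.16213494] -1.7299076800344297
1 [ 0.47742758 -0.09934531  0.34913496] -1.767604768342141
1.1 [ 0.47551133 -0.09687531  0.41811379] -1.4809776103920975
1.2 [ 0.47268563 -0.09384147  0.54900399] -1.2567968562033842
scene [[0, 0, 640, 480, 305706], [181, 250, 94, 80, 1242], [404, 241, 10, 18, 110], [355, 252, 12, 11, 67], [389, 3, 7, 5, 32]]
scene ((532.2509765625, 185.247314453125), (88.52962493896484, 149.4810333251953), 87.64949798583984)
top [[0, 0, 640, 480, 305536], [187, 178, 55, 83, 1045], [354, 252, 20, 12, 137], [616, 56, 13, 13, 116], [351, 287, 10, 16, 109]]
top ((532.8248901367188, 184.12181091308594), (88.16529846191406, 147.29495239257812), 87.33552551269531)
```

View pics/fit.png

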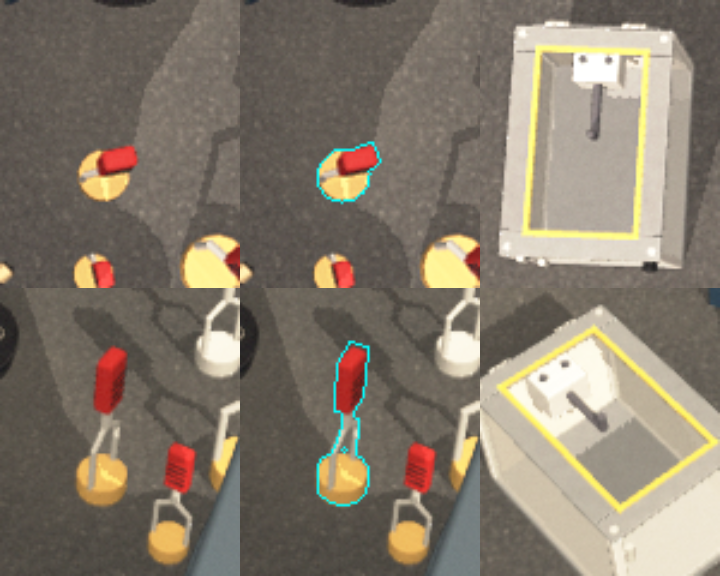

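The middle one matches the given size. I'll refine its yaw and scale with colour masks of grip and disc.

```bash
cat >> h.py <<'E'
def cmask(c,ctr,r=45):
    h=cv2.cvtColor(c["frame"],cv2.COLOR_RGB2HSV)
    red=((h[...,0]<6)|(h[...,0]>172))&(h[...,1]>150)&(h[...,2]>70)
    n,l,s,ce=cv2.connectedComponentsWithStats(red.astype(np.uint8))
    k=[i for i in range(1,n) if s[i,4]>15];k=min(k,key=lambda i:np.hypot(ce[i,1]-ctr[0],ce[i,0]-ctr[1]))
    return l==k
def rgrip(c,x,y,yaw,s=1,z=0,tx=0,ty=0):
    global PARTS
    old=PARTS;PARTS=[old[-1]]
    m=render(c,x,y,yaw,s,z);PARTS=old;return m
def smooth(m): return cv2.GaussianBlur(m.astype(np.float32),(0,0),1.2)
E
python3 - <<'E'
from h import *
from scipy.optimize import differential_evolution as DE
cs={n:vision.camera(n) for n in("scene","top")}
near={"top":(247,369),"scene":(219,361)}
M={n:cmask(cs[n],near[n]) for n in cs};print({n:m.sum() for n,m in M.items()})
w=np.load("w.npy")
for z in(None,):
    f=lambda v:sum(((smooth(M[n])-smooth(rgrip(cs[n],*v)))**2).sum() for n in M)
    r=DE(f,[(w[0]-.02,w[0]+.02),(w[1]-.02,w[1]+.02),(-.6,.9),(.8,1.15)],seed=1,maxiter=60);print("x y yaw s",r.x,r.fun)
    r=DE(lambda v:f([*v,1,0]),[(w[0]-.02,w[0]+.02),(w[1]-.02,w[1]+.02),(-.6,.9)],seed=1,maxiter=60);print("s=1",r.x,r.fun)
for n,pt in {"disc mid":(253,363),"small":(294,357),"large":(292,409),"steel":(240,455)}.items(): print(n,atz(cs["top"],pt,.02))
print(robot.get_obs()["time"])
E
```

```text
{'scene': np.int64(277), 'top': np.int64(144)}
x y yaw s [ 0.48004731 -0.10169925  0.39107523  0.94483471] 19.951560974121094
s=1 [ 0.47818379 -0.09865944  0.44935226] 38.22834777832031
disc mid [ 0.4760312  -0.09945133  0.02      ]
small [ 0.39200717 -0.08581366  0.02      ]
large [ 0.39529171 -0.19242288  0.02      ]
steel [ 0.5018556  -0.29106576  0.02      ]
0.9
```

```bash
python3 -m handwheel '[[0,0,-0.14,-0.02],[0,0,-0.28,-0.04],[0,0,-0.35,-0.06],[0.1,-0.09,-0.35,-0.08],[0.2,-0.18,-0.35,-0.1],[0.3,-0.27,-0.35,-0.12],[0.4,-0.36,-0.35,-0.14],[0.5,-0.45,-0.35,-0.16],[0.6,-0.54,-0.35,-0.18],[0.7,-0.63,-0.35,-0.2],[0.8,-0.72,-0.35,-0.22],[0.9,-0.8,-0.35,-0.24],[0.98,-0.84,-0.35,-0.247],[0.98,-0.84,-0.35,-0.247],[0.98,-0.84,-0.35,-0.247],[0.98,-0.84,-0.35,-0.247]]' 100 20
cat >> h.py <<'E'
def plan(x,y,z,phi):
    """fractions to type to reach TCP x,y,z with tool-x heading phi"""
    o=robot.get_obs();q=o["tool_rot"];p=o["position"];f=2*np.arctan2(q[1],q[0])
    d=np.array([x,y,z])-p;c,s=np.cos(f),np.sin(f);e=(phi-f+np.pi)%(2*np.pi)-np.pi
    print("t",o["time"],"pos",p.round(4),"phi",round(f,3),"-> fr",np.round([(d[0]*c+d[1]*s)/.3,(d[0]*s-d[1]*c)/.3,-d[2]/.3,-e/2/np.pi],4))
E
python3 - <<'E'
from h import *
plan(.4785,-.099,.129,1.97)
c=vision.camera("top");save(c,"top1.png")
c=vision.camera("scene");save(c,"scene1.png")
E
```

```text
time: 2.23
position: [0.4208, -0.2203, 0.3356]
tool_rot: [0.551, 0.834, -0.0, 0.0]
ft_force: [-0.1, -0.9, -0.8]
grip_width: 0.0868
grip_force: 0.0
t 2.2333 pos [ 0.4208 -0.2203  0.3356] phi 1.974 -> fr [2.966e-01 3.353e-01 6.888e-01 6.000e-04]
```

View pics/scene1.png

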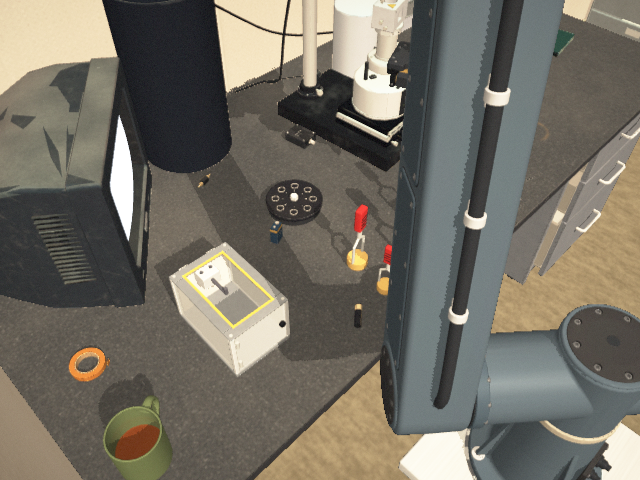

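The scene view shows the weight undisturbed at (235, 360) and the arm on its way. Next I'll go above it.

```bash
python3 -m handwheel '[[0.08,0.09,0,0],[0.16,0.18,0,0],[0.24,0.27,0,0],[0.296,0.335,0,0],[0.296,0.335,0.1,0],[0.296,0.335,0.2,0],[0.296,0.335,0.28,0],[0.296,0.335,0.3,0],[0.296,0.335,0.3,0],[0.296,0.335,0.3,0]]'
python3 - <<'E'
from h import *
plan(.4785,-.099,.129,1.97)
c=vision.camera("top");d=vision.camera("scene")
print(proj(c,[.4785,-.099,.16]),proj(d,[.4785,-.099,.16]))
cv2.imwrite("pics/a.png",cv2.resize(np.hstack([c["frame"][180:330,290:440],d["frame"][150:300,290:440]])[:,:,::-1],None,fx=2.6,fy=2.6))
E
```

```text
time: 3.17
position: [0.4791, -0.1, 0.2461]
tool_rot: [0.552, 0.834, 0.0, 0.0]
ft_force: [1.0, -0.0, 0.5]
grip_width: 0.0869
grip_force: 0.0
t 3.1667 pos [ 0.4791 -0.1     0.2461] phi 1.972 -> fr [ 3.700e-03 -4.000e-04  3.903e-01  3.000e-04]
(np.float64(244.80826180021057), np.float64(369.46015044325947)) (np.float64(207.20100425543495), np.float64(361.08679434683853))
```

View pics/a.png

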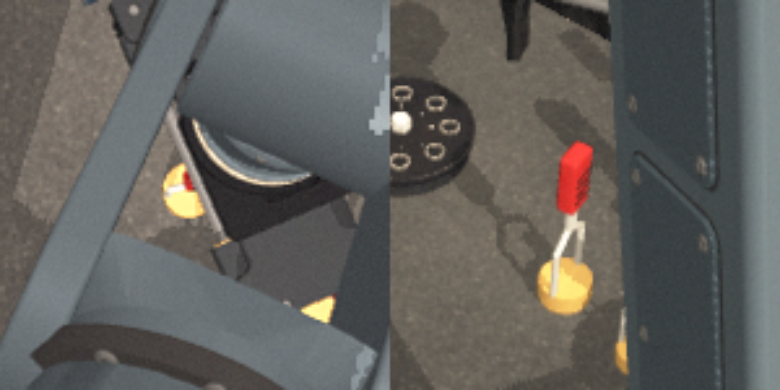

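The scene crop shows the grip top at pixel (206, 361), as predicted, with one fingertip above left at (165, 338). I'll descend and close.

```bash
python3 -m handwheel '[[0.003,0,0.1,0],[0.003,0,0.2,0],[0.003,0,0.28,0],[0.003,0,0.34,0],[0.003,0,0.38,0],[0.003,0,0.39,0],[0.003,0,0.39,0],[0.003,0,0.39,0]]'
python3 -m handwheel '[[0,0,0,0],[0,0,0,0],[0,0,0,0],[0,0,0,0],[0,0,0,0],[0,0,0,0],[0,0,0,0],[0,0,0,0],[0,0,0,0],[0,0,0,0]]' 0 25
python3 - <<'E'
from h import *
plan(.4785,-.099,.329,1.97)
E
```

```text
time: 3.93
position: [0.4794, -0.0986, 0.1297]
tool_rot: [0.551, 0.834, 0.0, 0.001]
ft_force: [-0.1, 0.6, 0.0]
grip_width: 0.087
grip_force: 0.0
time: 4.77
position: [0.4782, -0.098, 0.1285]
tool_rot: [0.551, 0.834, 0.0, -0.0]
ft_force: [-0.8, 0.2, -0.6]
grip_width: 0.0284
grip_force: 0.0
t 4.7667 pos [ 0.4782 -0.098   0.1285] phi 1.974 -> fr [-3.600e-03 -4.000e-04 -6.684e-01  6.000e-04]
```

```bash
python3 -m handwheel '[[0,0,0,0],[0,0,0,0],[0,0,0,0],[0,0,0,0],[0,0,0,0],[0,0,0,0]]'
python3 -m handwheel '[[0,0,-0.02,0],[0,0,-0.06,0],[0,0,-0.14,0],[0,0,-0.24,0],[0,0,-0.34,0],[0,0,-0.44,0],[0,0,-0.54,0],[0,0,-0.62,0],[0,0,-0.66,0],[0,0,-0.67,0],[0,0,-0.67,0],[0,0,-0.67,0],[0,0,-0.67,0]]'
python3 - <<'E'
from h import *
ya=-.044;R=lambda x:(.5325+x*np.cos(ya),.1847+x*np.sin(ya))
plan(*R(-.03),.329,ya+np.pi/2)
c=vision.camera("top");d=vision.camera("scene")
cv2.imwrite("pics/b.png",cv2.resize(np.hstack([c["frame"][150:330,260:440],d["frame"][80:260,260:440]])[:,:,::-1],None,fx=2.2,fy=2.2))
E
```

```text
time: 5.27
position: [0.4783, -0.098, 0.1285]
tool_rot: [0.551, 0.834, 0.0, 0.0]
ft_force: [0.3, -0.4, -0.3]
grip_width: 0.0161
grip_force: 25.0
time: 6.35
position: [0.4772, -0.0975, 0.328]
tool_rot: [0.551, 0.834, -0.0, -0.002]
ft_force: [0.1, 0.2, -2.1]
grip_width: 0.0159
grip_force: 25.0
t 6.35 pos [ 0.4772 -0.0975  0.328 ] phi 1.974 -> fr [ 0.8363  0.4484 -0.0034  0.0711]
```

View pics/b.png

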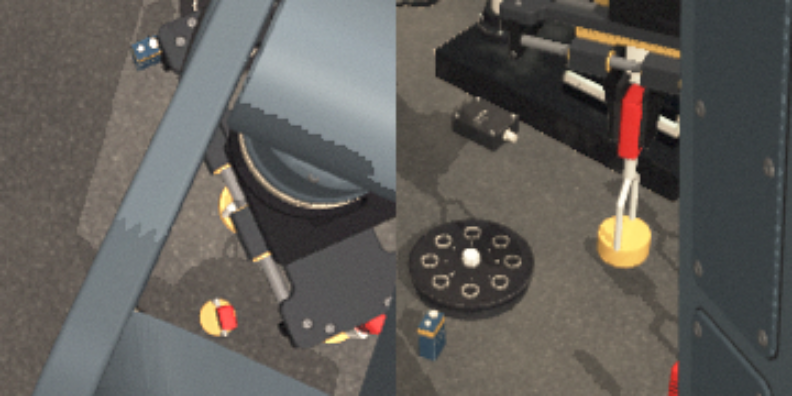

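The scene crop shows the weight held upright with its disc at about (190, 363). Next I'll move over the opening.

```bash
python3 -m handwheel '[[0.04,0.02,0,0.004],[0.11,0.06,0,0.01],[0.2,0.11,0,0.02],[0.3,0.16,0,0.03],[0.4,0.215,0,0.04],[0.5,0.27,0,0.05],[0.6,0.32,0,0.06],[0.7,0.375,0,0.07],[0.78,0.42,0,0.071],[0.82,0.44,0,0.071],[0.836,0.448,0,0.071],[0.836,0.448,0,0.071],[0.836,0.448,0,0.071],[0.836,0.448,0,0.071],[0.836,0.448,0,0.071],[0.836,0.448,0,0.071]]'
python3 - <<'E'
from h import *
from scipy.optimize import differential_evolution as DE
ya=-.044;R=lambda x:(.5325+x*np.cos(ya),.1847+x*np.sin(ya))
plan(*R(-.03),.329,ya+np.pi/2)
c=vision.camera("top");d=vision.camera("scene")
p=robot.get_obs()["position"];z0=p[2]-.129
h=cv2.cvtColor(d["frame"],cv2.COLOR_RGB2HSV)
f=d["frame"].copy();g=c["frame"].copy()
for im,cam in((f,d),(g,c)):
    ct,_=cv2.findContours(render(cam,p[0],p[1],ya,1,z0).astype(np.uint8),cv2.RETR_LIST,cv2.CHAIN_APPROX_NONE);cv2.drawContours(im,ct,-1,(0,255,255),1)
a,b=np.array(proj(d,[p[0],p[1],z0+.05])).astype(int);e,k=np.array(proj(c,[p[0],p[1],z0+.05])).astype(int);print(a,b,e,k)
cut=lambda im,r,q:cv2.resize(im[max(r-90,0):max(r-90,0)+180,max(q-90,0):max(q-90,0)+180],None,fx=2.2,fy=2.2)
cv2.imwrite("pics/c.png",np.hstack([cut(g,e,k),cut(f,a,b)])[:,:,::-1])
E
```

```text
time: 7.78
position: [0.5036, 0.1843, 0.3296]
tool_rot: [0.723, 0.691, -0.0, 0.0]
ft_force: [0.2, -0.0, -1.9]
grip_width: 0.0156
grip_force: 25.0
t 7.7833 pos [0.5036 0.1843 0.3296] phi 1.526 -> fr [ 0.0054 -0.004   0.002  -0.0001]
247 230 224 194
```

View pics/c.png

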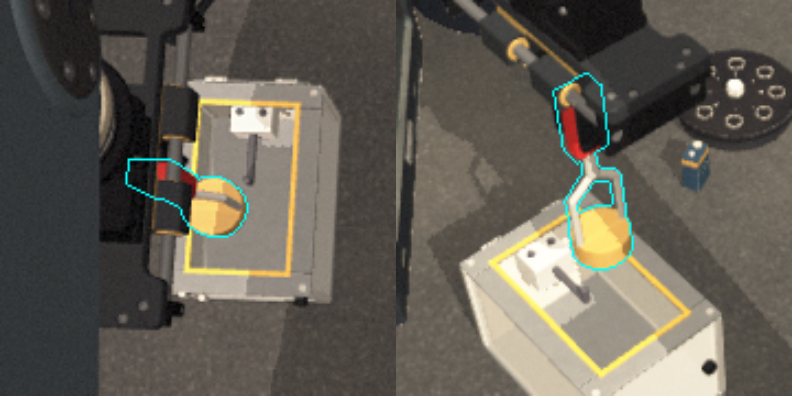

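The overlay matches the held weight over the opening in both views. Before going on, I'll check that the gripper body clears the monitor near the cabinet's back.

```bash
python3 - <<'E'
from h import *
c=vision.camera("top");d=vision.camera("scene")
for z in (0,.03,.1,.2,.3): print(z,"top(150,183)",atz(c,(150,183),z)[:2].round(3),"top(5,285)",atz(c,(5,285),z)[:2].round(3),"scene(303,138)",atz(d,(303,138),z)[:2].round(3),"scene(58,118)",atz(d,(58,118),z)[:2].round(3),"scene(180,150)",atz(d,(180,150),z)[:2].round(3))
E
```

```text
0 top(150,183) [0.703 0.284] top(5,285) [1.038 0.065] scene(303,138) [0.708 0.282] scene(58,118) [ 1.51  -0.176] scene(180,150) [0.992 0.063]
0.03 top(150,183) [0.694 0.275] top(5,285) [1.018 0.063] scene(303,138) [0.685 0.29 ] scene(58,118) [ 1.461 -0.154] scene(180,150) [0.959 0.077]
0.1 top(150,183) [0.671 0.253] top(5,285) [0.971 0.057] scene(303,138) [0.631 0.307] scene(58,118) [ 1.347 -0.102] scene(180,150) [0.884 0.111]
0.2 top(150,183) [0.64  0.222] top(5,285) [0.905 0.048] scene(303,138) [0.554 0.332] scene(58,118) [ 1.185 -0.029] scene(180,150) [0.777 0.159]
0.3 top(150,183) [0.608 0.19 ] top(5,285) [0.838 0.039] scene(303,138) [0.476 0.357] scene(58,118) [1.022 0.045] scene(180,150) [0.669 0.207]
```

```bash
python3 - <<'E'
import cv2,numpy as np
a=cv2.imread("pics/scene0.png")[40:320,0:240];b=cv2.imread("pics/top0.png")[0:280,30:300]
cv2.imwrite("pics/tv.png",cv2.resize(np.hstack([a,b]),None,fx=1.55,fy=1.55))
E
```

```text
(no output)
```

View pics/tv.png

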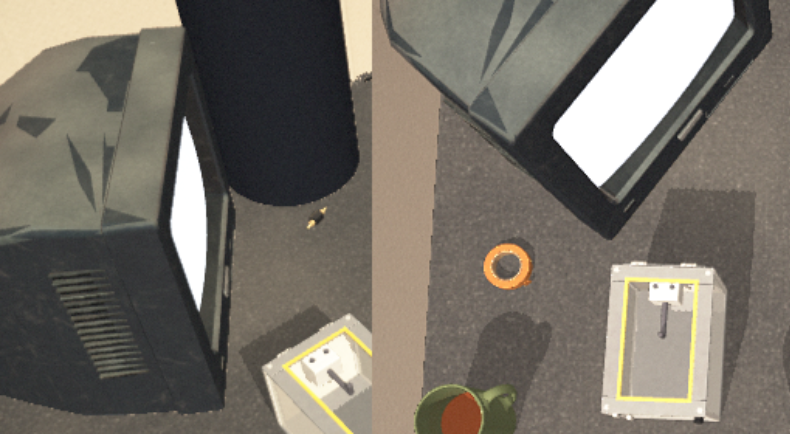

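The monitor's nearest edge is at about (0.705, 0.283), so the gripper body, reaching x ≈ 0.66 and y ≤ 0.22, clears it. I'll lower slowly through the opening.

```bash
python3 -m handwheel '[[0.005,-0.004,0.02,0],[0.005,-0.004,0.05,0],[0.005,-0.004,0.09,0],[0.005,-0.004,0.13,0],[0.005,-0.004,0.17,0],[0.005,-0.004,0.21,0],[0.005,-0.004,0.25,0],[0.005,-0.004,0.29,0],[0.005,-0.004,0.33,0],[0.005,-0.004,0.37,0],[0.005,-0.004,0.41,0],[0.005,-0.004,0.44,0],[0.005,-0.004,0.465,0],[0.005,-0.004,0.48,0],[0.005,-0.004,0.485,0],[0.005,-0.004,0.485,0],[0.005,-0.004,0.485,0]]'
python3 - <<'E'
from h import *
ya=-.044;R=lambda x:(.5325+x*np.cos(ya),.1847+x*np.sin(ya))
plan(*R(.03),.184,ya+np.pi/2)
d=vision.camera("scene");c=vision.camera("top")
cv2.imwrite("pics/d.png",cv2.resize(np.hstack([c["frame"][140:300,130:290],d["frame"][190:350,150:310]])[:,:,::-1],None,fx=2.4,fy=2.4))
E
```

```text
time: 9.4
position: [0.5028, 0.187, 0.1844]
tool_rot: [0.722, 0.692, 0.0, 0.0]
ft_force: [0.7, -0.2, -2.2]
grip_width: 0.0157
grip_force: 25.0
t 9.4 pos [0.5028 0.187  0.1844] phi 1.528 -> fr [-3.600e-03  1.992e-01  1.400e-03  1.000e-04]
```

View pics/d.png

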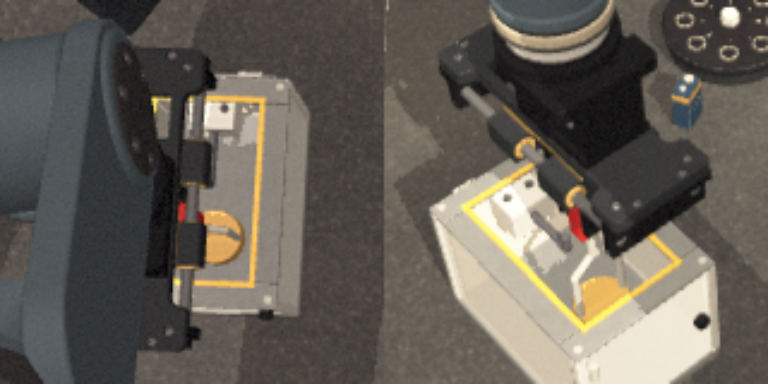

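The weight is inside the opening in front of the hook tip, with the disc clear of the frame. I'll slide it along the rod, watching the force.

```bash
python3 -m handwheel '[[-0.002,0.01,0,0],[-0.003,0.025,0,0],[-0.003,0.045,0,0],[-0.003,0.065,0,0],[-0.003,0.085,0,0],[-0.003,0.105,0,0],[-0.003,0.12,0,0],[-0.003,0.12,0,0]]'
python3 -m handwheel '[[0,0.015,0,0],[0,0.03,0,0],[0,0.045,0,0],[0,0.06,0,0],[0,0.07,0,0],[0,0.078,0,0],[0,0.08,0,0],[0,0.08,0,0]]'
python3 - <<'E'
from h import *
ya=-.044;R=lambda x:(.5325+x*np.cos(ya),.1847+x*np.sin(ya))
plan(*R(.03),.159,ya+np.pi/2)
E
```

```text
time: 10.17
position: [0.5399, 0.1844, 0.1841]
tool_rot: [0.722, 0.692, 0.001, 0.001]
ft_force: [-0.9, -0.3, -1.8]
grip_width: 0.0159
grip_force: 25.0
time: 10.83
position: [0.5624, 0.1835, 0.184]
tool_rot: [0.722, 0.692, -0.0, -0.0]
ft_force: [0.3, -0.0, -2.9]
grip_width: 0.0157
grip_force: 25.0
t 10.8333 pos [0.5624 0.1835 0.184 ] phi 1.528 -> fr [-0.0003  0.0002  0.0834  0.0001]
```

```bash
python3 -m handwheel '[[0,0,0.01,0],[0,0,0.025,0],[0,0,0.04,0],[0,0,0.055,0],[0,0,0.065,0],[0,0,0.073,0],[0,0,0.073,0],[0,0,0.073,0]]'
python3 -m handwheel '[[0,0,0.003,0],[0,0,0.006,0],[0,0,0.009,0],[0,0,0.009,0],[0,0,0.009,0]]'
python3 - <<'E'
from h import *
print(robot.get_obs()["ft_force"])
d=vision.camera("scene");c=vision.camera("top")
cv2.imwrite("pics/e.png",cv2.resize(np.hstack([c["frame"][140:300,130:290],d["frame"][190:350,150:310]])[:,:,::-1],None,fx=2.4,fy=2.4))
E
```

```text
time: 11.5
position: [0.5622, 0.1835, 0.1619]
tool_rot: [0.722, 0.692, -0.0, -0.0]
ft_force: [-0.6, -0.3, -2.4]
grip_width: 0.0159
grip_force: 25.0
time: 11.92
position: [0.5623, 0.1835, 0.1595]
tool_rot: [0.722, 0.692, 0.0, 0.0]
ft_force: [0.5, 1.0, -1.6]
grip_width: 0.0158
grip_force: 25.0
[ 0.54955754  1.03222489 -1.63986685]
```

```bash
python3 -m handwheel '[[0,0,0.002,0],[0,0,0.003,0],[0,0,0.003,0],[0,0,0.003,0]]'
python3 -m handwheel '[[0,0,0.002,0],[0,0,0.003,0],[0,0,0.003,0],[0,0,0.003,0]]'
```

```text
time: 12.35
position: [0.5624, 0.1835, 0.1586]
tool_rot: [0.722, 0.692, 0.0, 0.0]
ft_force: [-0.1, -0.5, -1.5]
grip_width: 0.0158
grip_force: 25.0
time: 12.68
position: [0.5625, 0.1836, 0.1581]
tool_rot: [0.722, 0.692, 0.0, 0.0]
ft_force: [-1.2, 1.7, 2.0]
grip_width: 0.016
grip_force: 25.0
```

View pics/e.png

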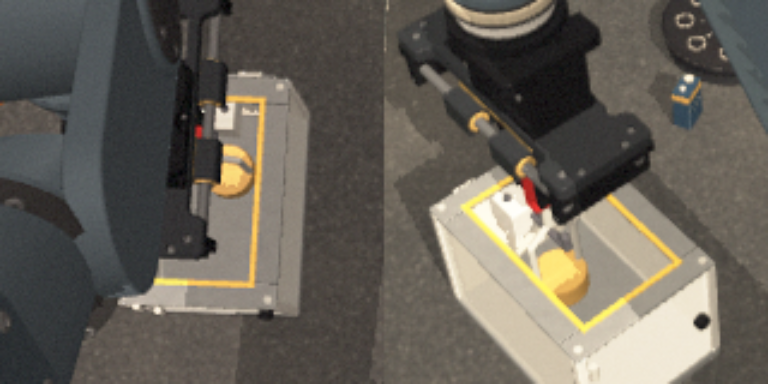

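The force turned to +2 N at the expected height, so the loop sits on the rod. I'll release, wait, then rise straight up.

```bash
python3 -m handwheel '[[0,0,0,0],[0,0,0,0],[0,0,0,0],[0,0,0,0],[0,0,0,0],[0,0,0,0],[0,0,0,0],[0,0,0,0],[0,0,0,0],[0,0,0,0],[0,0,0,0],[0,0,0,0]]' 70
python3 -m handwheel '[[0,0,-0.03,0],[0,0,-0.08,0],[0,0,-0.15,0],[0,0,-0.23,0],[0,0,-0.31,0],[0,0,-0.4,0],[0,0,-0.5,0],[0,0,-0.5,0],[-0.1,-0.1,-0.5,0],[-0.2,-0.2,-0.5,0],[-0.3,-0.3,-0.5,0],[-0.4,-0.3,-0.5,0],[-0.5,-0.3,-0.5,0],[-0.6,-0.3,-0.5,0],[-0.7,-0.3,-0.5,0],[-0.7,-0.3,-0.5,0],[-0.7,-0.3,-0.5,0],[-0.7,-0.3,-0.5,0]]'
python3 - <<'E'
from h import *
d=vision.camera("scene");c=vision.camera("top")
ya=-.044
for im in(d,c):
    im["g"]=im["frame"].copy()
    ct,_=cv2.findContours(render(im,.5625,.1834,ya,1,.030).astype(np.uint8),cv2.RETR_LIST,cv2.CHAIN_APPROX_NONE);cv2.drawContours(im["g"],ct,-1,(0,255,255),1)
F=lambda k:np.hstack([c[k][140:280,150:310],d[k][190:330,150:310]])
cv2.imwrite("pics/f.png",cv2.resize(np.vstack([F("frame"),F("g")])[:,:,::-1],None,fx=2.1,fy=2.1))
E
```

```text
time: 13.68
position: [0.5623, 0.1835, 0.1577]
tool_rot: [0.722, 0.692, 0.0, 0.0]
ft_force: [-0.2, 1.2, 0.5]
grip_width: 0.0604
grip_force: 0.0
time: 15.18
position: [0.4631, -0.0222, 0.3078]
tool_rot: [0.722, 0.691, 0.0, -0.0]
ft_force: [-0.2, 0.3, 0.1]
grip_width: 0.0609
grip_force: 0.0
```

View pics/f.png

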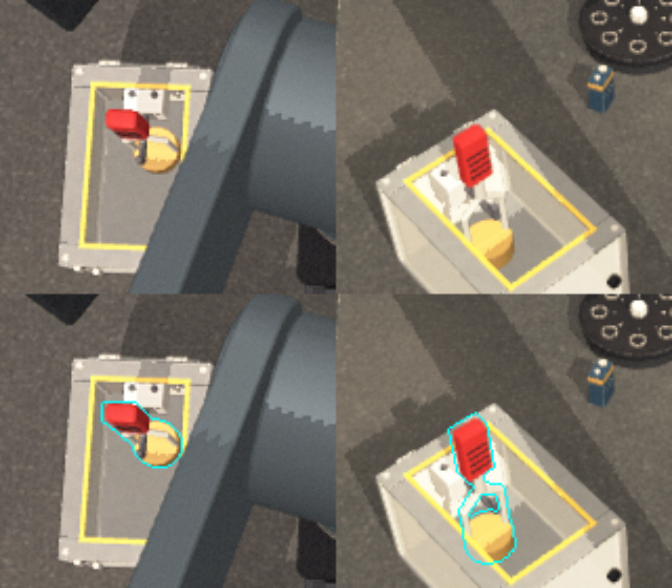

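The weight hangs on the hook close to the predicted outline, with a slight tilt that may be residual swing. I'll wait and check it's still.

```bash
for i in 1 2; do python3 -m handwheel '[[0,0,0,0],[0,0,0,0],[0,0,0,0],[0,0,0,0],[0,0,0,0],[0,0,0,0],[0,0,0,0],[0,0,0,0],[0,0,0,0],[0,0,0,0],[0,0,0,0],[0,0,0,0],[0,0,0,0],[0,0,0,0],[0,0,0,0],[0,0,0,0],[0,0,0,0],[0,0,0,0],[0,0,0,0],[0,0,0,0]]'|head -1; done
python3 - <<'E'
from h import *
for i in range(12):
    d=vision.camera("scene");m=cmask(d,(263,217));p=np.argwhere(m).mean(0)
    print(p.round(2),end=" ")
m2=rgrip(d,.5625,.1834,-.044,1,.03);print("\nmodel",np.argwhere(m2).mean(0),robot.get_obs()["time"])
E
```

```text
time: 16.95
time: 18.62
[263.52 214.63] [263.52 214.61] [263.49 214.61] [263.49 214.59] [263.49 214.61] [263.5  214.63] [263.52 214.61] [263.49 214.61] [263.49 214.61] [263.51 214.63] [263.49 214.59] [263.51 214.59] 
model [262.82330827 214.17105263] 19.2167
```

The grip's image position stays constant to within 0.05 px, less than 1 px from the model, so the weight hangs still and free.

```bash
python3 -c "
from rig import job
print(job.hand_in())"
```

```text
the job is handed in; nothing more can be done
None
```

The brass weight hangs still and free on the hook, with no sign of contact with the opening's frame on the way in; the arm was never moved near the steel weight, and the job was handed in at about 19 s.

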